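Hold the plaster eye up to its clay copy

ROBOT

A 7-joint arm with a two-finger parallel gripper is mounted at the origin on the work surface. World frame = base frame: x ahead of the robot, y to its left, z up, the work surface at z = 0. Lengths are in m, angles in rad, forces in N, time in s.
With the tool pointing down it reaches from about 0.4 to 0.85 m from the base axis. Payload 4.5 kg.
Tool frame: the origin (TCP) lies at the very end of the fingers, on their centre line; the grasp point (between the pads) lies 19 mm behind it (r.pinch_z is the distance from the TCP to the grasp point, in m); z points along the fingers, y is the line along which they close (so a half turn about z gives the same grasp; the last joint's range is limited). The gripper opens to 88 mm and grips with 3 to 60 N. Pads are 18 mm wide; open, the fingers measure 123 mm over their backs; the gripper's body (75 mm by 187 mm) begins 45 mm behind the grasp point.
Start: joints at [-1.232, 0.689, -0.195, 1.565, 0.157, 0.902, -0.215], TCP at [0.188, 0.596, 0.239] pointing down, gripper open.
Joint ranges: [-3.01, 3.01], [-0.46, 2.08], [-1.47, 1.51], [0.13, 2.56], [-1, 4.14], [0.04, 2.09], [-2.66, 2.66]. Speed limits (rad/s): [2.57, 2.57, 3.14, 3.14, 3.14, 3.14, 3.14].

INTERFACE

Orientations are given as a unit quaternion [x, y, z, w].
In Python, from plant import r, cams gives the robot as it stands.
- The arm moves only by the shell command python3 -m pendant 'ROWS' [FORCE]. ROWS is JSON, a list of rows, each a list of 3 entries, a list of its own where there are three numbers: the closure, from -1 (fully open) to 1 (shut), then the shift along the tool's x, y, z in mm, then the turn, a rotation vector about the tool's x, y, z in degrees. A call has 1 to 8 rows; each row shifts and turns the commanded pose from where the row before left it, along the tool's axes as they then stand; what a row does not reach is not made up. A row lasts 1/8 s, in which the tool goes at most 62.5 mm and 10.7 degrees, less where a joint would pass 70% of its speed; a pose out of reach is approached as far as the arm can. A call with a gripper value outside its range is refused whole. The fingers move at their own pace and stop on an object; FORCE is the grip in N (left out, the last holds). Time passes only in rows, so rows that do not move let the fingers close. It gives the time, the measured TCP pose, the force, the opening and the grip force at its end, in the units of the state.
- r.get_state(): the state, without advancing time (a new reading comes with each control period).
- cams.snapshot(name): name is "scene" or "side" or "wrist"; returns a dict with "img" (384x512x3 uint8, red, green, blue), "camera_matrix" (3x3 intrinsics, pixels), "camera_from_world" (4x4, takes a point from world to camera coordinates); the wrist camera has in their place "tool_from_camera" (4x4, takes a point from camera to tool coordinates, whose origin is the TCP and whose axes are the flange's). Camera axes: x right, y up, looking along -z (the intrinsics and any distortion apply to the point x, -y, -z); pixel columns grow to the right and rows downward; lengths in m; the calibration is good to about 2 mm. A picture is of the moment at which its call begins: read the wrist's pose just before it. There is no depth.
- r.finish_job(): hands the job in; it is judged then, once.
The state is a dict: "clock": time; "q": joint angles; "qd": joint speeds; "joint_torque": joint torques, N m; "tool_pos": TCP position; "eef_rot": TCP orientation; "contact_force": force on the tool from outside, world axes, zero at the start; "moment": the same for the moment, N m; "opening": opening from 0.0 (shut) to 1.0 (fully open); "finger_force": force on a finger pad.
Only numpy, scipy, OpenCV 4.12 (cv2) and the standard library are available. Lean on these libraries where they do the work, as an engineer would, in place of code of your own. Each camera call takes 0.05 s, during which the arm holds its last target. There are 200 camera calls.

TASK

Draw the terracotta-coloured relief cast of an eye up out of its groove in the wooden drying rack, tip it back to the same slope as its grey-brown clay copy on the easel, and hold it up for comparison just past the copy's upper edge: in line with the copy and continuing its slope, same way up, face outward like the copy, with a small gap between them. Touch neither the easel nor the wet clay and leave the white casts, the spray bottle and the tool pot where they are. Finish still holding the cast there, raised and steady in the gripper; do not put it down or let go.

Things in the scene. Friction and masses are not known exactly. Their poses are not given: they have to be found in the camera images.
- eye_cast_mid (a point): Terracotta-coloured plaster plate with an eye in relief, 95 mm wide, 20 mm thick, 130 mm tall, 0.33 kg. Upright, face away from the robot, 30 mm deep in a groove; upper edge 142 mm above the bench. Point: the plate's centre. Axes: x out of its face, z to its upper edge. Relief up to 15 mm off the face, 35 to 92 mm above the lower edge; the top 38 mm are plain on both sides, to be gripped across the 20 mm.
- rack: Fixed pale wooden drying rack, 300 mm long (x), 154 mm wide (y), 42 mm high, on the bench to the robot's right; grooves across it at x = -100, 0, 100 mm, each 25 mm wide, 30 mm deep, hold the three casts, facing +x. Origin: centre of its underside.
- copy_mid (a point): Grey-brown clay copy of the eye cast, same size and relief, stuck on the sloping easel board. Point: the slab's centre. Axes as on the cast: x out of its face (up and away from the robot), z up the slope to its upper edge (nearest the robot). The board ends 91 mm up the slope from here. A good place for the cast's centre: z 150 to 180 mm, x 20 to 80 mm from here.
- easel_board (a joint): Slope of the easel board and clay copy above level, rad (0 flat; starts at 0.55 to 0.85). Stiff hinge, not to be touched.
- easel: Fixed wooden base of the table easel, 220 mm (x) by 240 mm, on the bench to the robot's left; origin: centre of its underside. The plywood board, 240 mm wide, is hinged at x = 85 mm, 70 mm up, and rises from there towards the robot; clamp knobs reach 146 mm to either side.
- nose_cast_mid (a point): White plaster plate with a nose 23 mm off its face, 95 mm wide, 20 mm thick, 130 mm tall, 0.33 kg, upright in another groove, facing the same way. Point: the plate's centre. Axes: x out of its face, z to its upper edge.
- mouth_cast_mid (a point): White plaster plate with lips 13 mm off its face, 95 mm wide, 20 mm thick, 130 mm tall, 0.33 kg, upright in another groove, facing the same way. Point: the plate's centre. Axes: x out of its face, z to its upper edge.
- spray_bottle_mid (a point): Blue spray bottle with a white trigger head, 74 mm in diameter, 220 mm tall, standing beyond the rack. Point: on its axis, 110 mm up.
- tool_pot_mid (a point): Steel pot, 84 mm in diameter, 100 mm tall, with modelling tools reaching 215 mm up, left of the easel. Point: on its axis, 50 mm up.

How it is judged:
On the way:
1. the eye cast is drawn up clear of the rack, in the gripper (height (world z) of eye_cast_mid above 0.12 m and contact force between eye_cast and rack below 0.1 N and contact force between the fingers and eye_cast above 2 N), for 0.1 s.
At the end, for the whole second after the job is handed in: Cast held still by the fingers alone, 130 mm or more above the bench, same way up as the copy, slope within 16 and turn within 20 degrees of it; its centre 125-240 mm up the slope from the copy's centre, within 40 mm sideways, from 30 mm below to 120 mm above its mid-plane (angle between the x axis of eye_cast_mid and the x axis of copy_mid, either way round below 0.28 rad and angle between the z axis of eye_cast_mid and the z axis of copy_mid, either way round below 0.35 rad and angle between eye_cast_mid's own x axis and vertical below 1.25 rad and angle between eye_cast_mid's own z axis and vertical below 1.45 rad and y of eye_cast_mid in the frame of copy_mid between -0.04 and 0.04 m and z of eye_cast_mid in the frame of copy_mid between 0.125 and 0.24 m and x of eye_cast_mid in the frame of copy_mid between -0.03 and 0.12 m and height (world z) of eye_cast_mid above 0.13 m and contact force between the fingers and eye_cast above 2 N and contact force between eye_cast and easel below 0.1 N and contact force between eye_cast and rack below 0.1 N and contact force between eye_cast and table below 0.1 N and linear speed of eye_cast below 0.02 m/s and angular speed of eye_cast below 0.15 rad/s); the arm keeps its last pose, push and grip.
It fails at once if the easel or the wet clay copy is touched (contact force between easel and anything else above 0.5 N).
It fails at once if the white nose cast is moved or tipped (distance of nose_cast_mid from where it was at the start of the episode above 0.025 m or angle between nose_cast_mid's own z axis and vertical above 0.35 rad).
It fails at once if the white mouth cast is moved or tipped (distance of mouth_cast_mid from where it was at the start of the episode above 0.025 m or angle between mouth_cast_mid's own z axis and vertical above 0.35 rad).
It fails at once if the spray bottle is moved or tipped (distance of spray_bottle_mid from where it was at the start of the episode above 0.025 m or angle between spray_bottle_mid's own z axis and vertical above 0.35 rad).
It fails at once if the tool pot is moved or tipped (distance of tool_pot_mid from where it was at the start of the episode above 0.025 m or angle between tool_pot_mid's own z axis and vertical above 0.35 rad).
It also fails if it takes over 40 s, if anything falls off the work surface, if the arm or the gripper's body presses on something with over 40 N, if the wrist force passes 120 N, or if a joint passes its speed limit or range.

## Working session

There is one attempt and no reset: what is moved stays moved. The work goes in short steps, Python scripts to look and compute and a shell command to move; the robot and the scene stay as the last step left them, time stands still between calls to the robot, and variables do not carry over. Pictures are saved under pics/ and viewed, at most 10 in all, crops included, and the job is handed in when it is done.

```bash
mkdir -p pics; ls; python3 - <<'E'
from plant import r,cams
import cv2,pickle
s=r.get_state();print(s)
d={}
for n in ["scene","side","wrist"]:
    d[n]=cams.snapshot(n);cv2.imwrite(f"pics/{n}0.png",d[n]["img"][...,::-1])
d["state"]=s
pickle.dump(d,open("d0.pkl","wb"))
print(d["scene"]["camera_matrix"],d["scene"]["camera_from_world"],d["side"]["camera_from_world"],d["wrist"]["tool_from_camera"],d["scene"].keys(),r.pinch_z)
E
```

```text
pics
{'clock': 0.0, 'q': array([-1.23218552,  0.68997026, -0.19453332,  1.56633697,  0.15727868,
        0.90251442, -0.21509321]), 'qd': array([-4.67009710e-04,  6.28764592e-05, -1.20269146e-04,  1.10759690e-03,
        5.00964894e-05, -6.45883182e-05,  2.20376129e-04]), 'joint_torque': array([ 1.86569967e-03, -5.27577889e+01, -1.26641683e+00, -1.53423214e+01,
       -5.25848230e-02,  6.42004670e-03,  1.70761646e-04]), 'tool_pos': array([0.18741298, 0.59557289, 0.23792098]), 'eef_rot': array([ 1.51770549e-01,  9.88415325e-01, -9.15216216e-04, -8.57780211e-05]), 'contact_force': array([ 0.31370983, -0.19654799, -0.13742967]), 'moment': array([-0.0532076 , -0.03226822,  0.02455942]), 'finger_force': 0.0, 'opening': 1.000862114465441}
[[366.63462645   0.         259.24802752]
 [  0.         366.63462645 194.24471374]
 [  0.           0.           1.        ]] [[ 0.34793239  0.93750601  0.00505318 -0.25204894]
 [-0.4992479   0.1807161   0.84740381  0.21617151]
 [ 0.79353298 -0.29736203  0.53092489 -1.55677524]
 [ 0.          0.          0.          1.        ]] [[ 0.8838754  -0.4670545   0.02498735 -0.49310404]
 [ 0.2408411   0.50027447  0.83169767 -0.2583582 ]
 [-0.40094868 -0.72909913  0.55466622 -1.04026891]
 [ 0.          0.          0.          1.        ]] [[-1.66582895e-04  9.67381774e-01  2.53322868e-01  6.54140432e-02]
 [ 9.99999806e-01  3.13193588e-04 -5.38423188e-04 -2.18727736e-05]
 [-6.00199877e-04  2.53322729e-01 -9.67381639e-01 -1.45407008e-01]
 [ 0.00000000e+00  0.00000000e+00  0.00000000e+00  1.00000000e+00]] dict_keys(['img', 'camera_matrix', 'camera_from_world']) 0.0187
```

View pics/scene0.png

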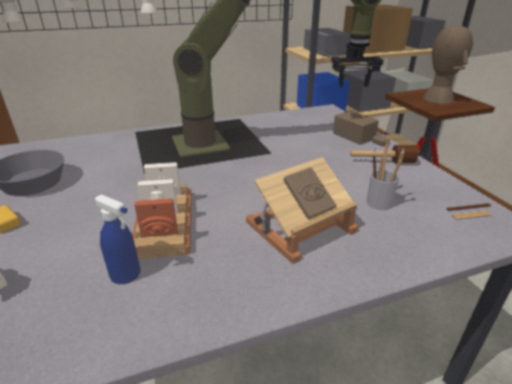

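View pics/side0.png

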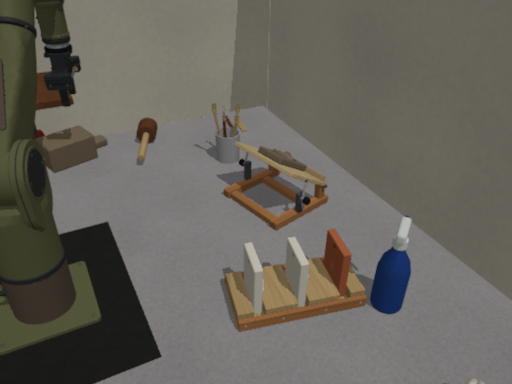

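The scene view shows the terracotta cast in the far groove (about 157,216), beside the blue bottle (120,245). The easel with the copy is at (308,192) and the pot at (382,188). The side view shows the cast at (337,262) and the easel board at (275,162). I'll enlarge these for corner picking.

```bash
python3 - <<'E'
import cv2
a=cv2.imread("pics/scene0.png");b=cv2.imread("pics/side0.png")
def crop(im,x,y,w,h,s):
    o=cv2.resize(im[y:y+h,x:x+w],None,fx=s,fy=s,interpolation=cv2.INTER_CUBIC)
    for i in range(0,w,10):cv2.putText(o,str(x+i),(i*s,8),0,.3,(0,0,255),1);cv2.line(o,(i*s,10),(i*s,16),(0,0,255),1)
    for i in range(10,h,10):cv2.putText(o,str(y+i),(0,i*s+3),0,.3,(0,0,255),1);cv2.line(o,(22,i*s),(28,i*s),(0,0,255),1)
    return o
cv2.imwrite("pics/c1.png",crop(a,240,155,130,100,6))
cv2.imwrite("pics/c2.png",crop(a,95,155,110,115,5))
cv2.imwrite("pics/c3.png",crop(b,220,130,115,95,6))
cv2.imwrite("pics/c4.png",crop(b,215,210,200,115,4))
E
```

```text
(no output)
```

View pics/c1.png

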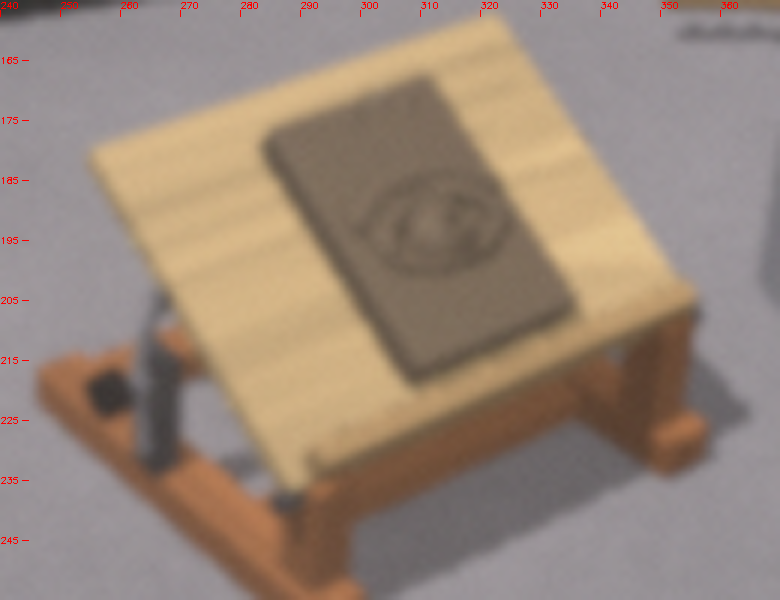

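View pics/c2.png

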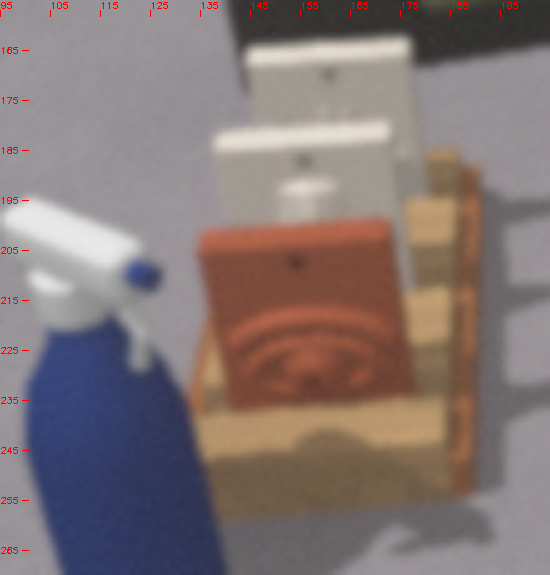

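View pics/c3.png

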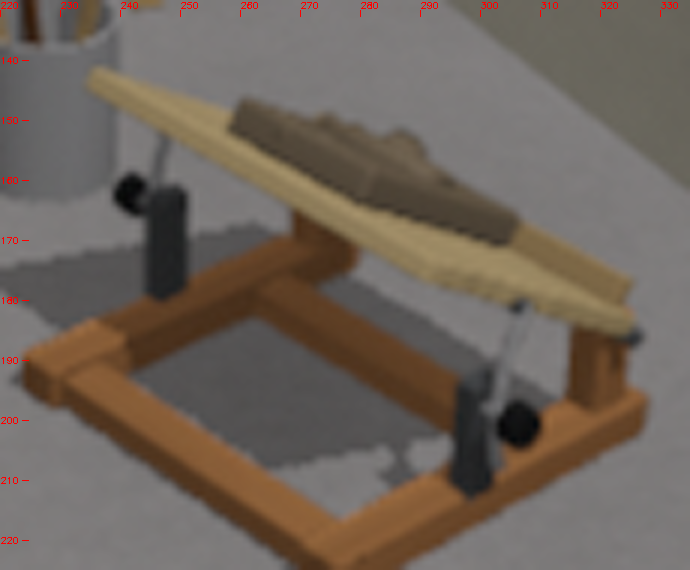

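View pics/c4.png

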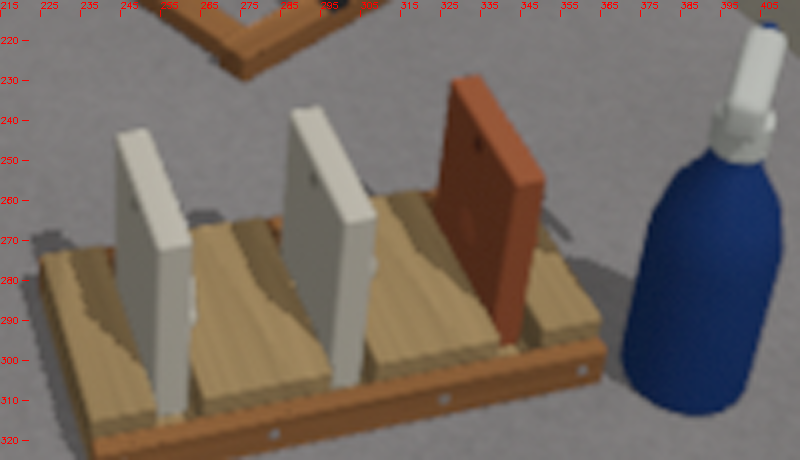

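The crops give the corner pixels I need (crop pixel / scale + offset). Next I'll triangulate them across the two views, with PnP on the copy's face as a cross-check.

```bash
cat > h.py <<'E'
import numpy as np,cv2,pickle
from scipy.spatial.transform import Rotation as R
d=pickle.load(open("d0.pkl","rb"))
F=np.diag([1,-1,-1.])
def P(n):
    c=d[n];return c["camera_matrix"]@F@c["camera_from_world"][:3]
def ray(n,uv):
    c=d[n];T=c["camera_from_world"];v=F@np.linalg.inv(c["camera_matrix"])@[*uv,1]
    return -T[:3,:3].T@T[:3,3],T[:3,:3].T@v
def onz(n,uv,z):
    o,v=ray(n,uv);return o+v*(z-o[2])/v[2]
def tri(a,b):
    X=cv2.triangulatePoints(P("scene"),P("side"),np.float64(a).reshape(2,1),np.float64(b).reshape(2,1)).ravel();X=X[:3]/X[3]
    e=[]
    for n,u in(("scene",a),("side",b)):
        p=P(n)@[*X,1];e.append(np.hypot(*(p[:2]/p[2]-u)))
    return X,e
def px(x,y,s,ox,oy): return np.array([(x+.5)/s-.5+ox,(y+.5)/s-.5+oy])
c1=lambda x,y:px(x,y,6,240,155)
c2=lambda x,y:px(x,y,5,95,155)
c3=lambda x,y:px(x,y,6,220,130)
c4=lambda x,y:px(x,y,4,215,210)
E
python3 - <<'E'
from h import *
np.set_printoptions(precision=4,suppress=True)
print("cast top z=.142, scene, back-(-y),back+,front-,front+")
for p in [(200,232),(390,219),(201,250),(390,238)]:print(onz("scene",c2(*p),.142))
print("side near+,far+,near-,far-")
for p in [(452,83),(480,76),(516,186),(543,178)]:print(onz("side",c4(*p),.142))
print("other casts, side: mid then near");
for p in [(293,112),(320,107),(346,222),(376,214),(118,135),(145,129),(161,248),(190,242)]:print(onz("side",c4(*p),.142))
print("board upper -y,+y; hinge -y")
for a,b in [((90,150),(430,268)),((497,14),(92,68)),((293,490),(637,325))]:print(tri(c1(*a),c3(*b)))
print("copy upper+, upper-, lower-")
for a,b in [((430,75),(245,98)),((267,137),(370,172)),((413,378),(520,215))]:print(tri(c1(*a),c3(*b)))
# PnP of copy face (x=+10), in copy frame; upper z=+65; y: z up-slope(toward robot),x outward
obj=np.array([[10,s*47.5,z*65] for s,z in[(1,1),(-1,1),(-1,-1),(1,-1)]])/1e3
c=d["scene"];T=c["camera_from_world"]
# try both y sense
for sg in(1,-1):
    o=obj*[1,sg,1]
    im=np.array([c1(430,75),c1(267,137),c1(413,378),c1(577,303)])
    ok,rv,tv,_=cv2.solvePnPGeneric(o,im,c["camera_matrix"],None,flags=cv2.SOLVEPNP_IPPE)
    for a,b,e in zip(rv,tv,_):
        M=T[:3,:3].T@F@R.from_rotvec(a.ravel()).as_matrix();t=T[:3,:3].T@(F@b.ravel()-T[:3,3])
        print(sg,e,t,"\n",M)
E
```

```text
cast top z=.142, scene, back-(-y),back+,front-,front+
[ 0.6035 -0.2883  0.142 ]
[ 0.6237 -0.1973  0.142 ]
[ 0.6204 -0.2891  0.142 ]
[ 0.6413 -0.2001  0.142 ]
side near+,far+,near-,far-
[ 0.6156 -0.1986  0.142 ]
[ 0.6341 -0.2004  0.142 ]
[ 0.5961 -0.2878  0.142 ]
[ 0.6132 -0.2891  0.142 ]
other casts, side: mid then near
[ 0.5193 -0.1806  0.142 ]
[ 0.5354 -0.1836  0.142 ]
[ 0.4987 -0.2711  0.142 ]
[ 0.5162 -0.2729  0.142 ]
[ 0.4219 -0.1551  0.142 ]
[ 0.4376 -0.1571  0.142 ]
[ 0.4028 -0.2453  0.142 ]
[ 0.4183 -0.248   0.142 ]
board upper -y,+y; hinge -y
(array([0.6438, 0.0165, 0.167 ]), [np.float64(0.3534186717533699), np.float64(0.22318044100578116)])
(array([0.5869, 0.2486, 0.1687]), [np.float64(0.5901922335508942), np.float64(0.3743276857951421)])
(array([0.7891, 0.0524, 0.0762]), [np.float64(0.004290058246897454), np.float64(0.002293934025825622)])
copy upper+, upper-, lower-
(array([0.6389, 0.1847, 0.1715]), [np.float64(0.35864308276828716), np.float64(0.2183903414978698)])
(array([0.6591, 0.0957, 0.1693]), [np.float64(1.4443869546062442), np.float64(0.8775817491431488)])
(array([0.7641, 0.1212, 0.1049]), [np.float64(2.2236274783573244), np.float64(1.2014579196606006)])
1 [0.0341] [0.671  0.165  0.1093] 
 [[ 0.539  -0.2035 -0.8174]
 [ 0.0576  0.977  -0.2053]
 [ 0.8404  0.0636  0.5383]]
1 [0.8556] [0.6724 0.1708 0.1168] 
 [[ 0.6659  0.5875 -0.4599]
 [-0.7461  0.5249 -0.4096]
 [ 0.0007  0.6159  0.7879]]
-1 [0.0341] [0.6818 0.1661 0.1261] 
 [[-0.539   0.2035 -0.8174]
 [-0.0576 -0.977  -0.2053]
 [-0.8404 -0.0636  0.5383]]
-1 [0.8556] [0.6858 0.1559 0.1168] 
 [[-0.6659 -0.5875 -0.4599]
 [ 0.7461 -0.5249 -0.4096]
 [-0.0007 -0.6159  0.7879]]
```

```bash
python3 - <<'E'
from h import *
np.set_printoptions(precision=4,suppress=True)
im=d["side"]["img"];hsv=cv2.cvtColor(im,cv2.COLOR_RGB2HSV)
for n in("scene","side"):
    hsv=cv2.cvtColor(d[n]["img"],cv2.COLOR_RGB2HSV)
    m=cv2.inRange(hsv,(108,130,40),(130,255,255));k,l,s,c=cv2.connectedComponentsWithStats(m)
    for i in range(1,k):
        if s[i,4]>150:print(n,s[i],c[i])
# head in side: tip of white nozzle etc
print("bottle base z0",onz("side",(687/4+215,400/4+210),0))
print("head tri back/left top , nozzle", tri(c2(5,213),c4(760,28)),tri(c2(140,262),c4(768,24)))
for p in[(5,205),(30,197),(140,240),(140,262),(140,365)]:print(onz("scene",c2(*p),.21))
E
python3 -m pendant '[[-1,[0,0,-25],[0,0,10]],[-1,[0,0,-25],[0,0,10]],[-1,[0,0,-25],[0,0,10]],[-1,[0,0,-25],[0,0,10]],[-1,[0,0,-25],[0,0,10]],[-1,[0,0,-25],[0,0,10]],[-1,[0,0,0],[0,0,0]]]'
```

```text
scene [313  73  37  36 982] [329.6375  90.1507]
scene [298  75  10  32 253] [302.166  90.004]
scene [102 223  21  58 650] [110.6308 247.1923]
side [ 371  248   39   66 1889] [390.4251 281.4013]
bottle base z0 [ 0.6862 -0.3599  0.    ]
head tri back/left top , nozzle (array([ 0.7035, -0.345 ,  0.2412]), [np.float64(8.938303444460823), np.float64(5.998521945681396)]) (array([ 0.7387, -0.3082,  0.2166]), [np.float64(1.2323929215979252), np.float64(0.766128748011104)])
[ 0.6635 -0.3644  0.21  ]
[ 0.6602 -0.354   0.21  ]
[ 0.7132 -0.3099  0.21  ]
[ 0.7308 -0.3108  0.21  ]
[ 0.8055 -0.3145  0.21  ]
clock: 1.02
tool_pos: [0.1877, 0.5971, 0.3902]
eef_rot: [0.625, 0.781, 0.002, -0.001]
contact_force: [-0.1, 1.1, -0.7]
opening: 1.002
finger_force: 0.0
```

The bottle head runs from about (0.665,-0.36) to the nozzle at (0.735,-0.31), so it clears the gripper's body. Moving over the cast now.

```bash
python3 -m pendant '[[-1,[-30,10,2],[0,0,0]],[-1,[-50,14,4],[0,0,0]],[-1,[-57,15,5],[0,0,0]],[-1,[-57,15,5],[0,0,0]],[-1,[-57,15,5],[0,0,0]],[-1,[-57,15,5],[0,0,0]],[-1,[-57,15,5],[0,0,0]],[-1,[-57,15,5],[0,0,0]]]' && python3 -m pendant '[[-1,[-57,15,5],[0,0,0]],[-1,[-57,15,5],[0,0,0]],[-1,[-57,15,5],[0,0,0]],[-1,[-57,15,5],[0,0,0]],[-1,[-57,15,5],[0,0,0]],[-1,[-57,15,5],[0,0,0]],[-1,[-57,15,5],[0,0,0]],[-1,[-57,15,5],[0,0,0]]]' && python3 -m pendant '[[-1,[-20,6,5],[0,0,0]],[-1,[0,0,0],[0,0,0]],[-1,[0,0,0],[0,0,0]]]'
cat > w.py <<'E'
import sys
from h import *
from plant import r,cams
s=r.get_state();c=cams.snapshot("wrist");cv2.imwrite(f"pics/{sys.argv[1]}.png",c["img"][...,::-1])
T=np.eye(4);T[:3,:3]=R.from_quat(s["eef_rot"]).as_matrix();T[:3,3]=s["tool_pos"]
pickle.dump((c,T,s),open(sys.argv[1]+".pkl","wb"))
hsv=cv2.cvtColor(c["img"],cv2.COLOR_RGB2HSV)
m=cv2.inRange(hsv,(0,110,60),(12,255,255))
k,l,st,ce=cv2.connectedComponentsWithStats(m)
print(s["tool_pos"],s["q"].round(3),[ (st[i],ce[i].round(1)) for i in range(1,k) if st[i,4]>300])
E
python3 w.py w1
```

```text
clock: 2.02
tool_pos: [0.3903, 0.2069, 0.3515]
eef_rot: [0.624, 0.781, -0.001, -0.0]
contact_force: [1.0, -0.7, 0.7]
opening: 1.002
finger_force: 0.0
clock: 3.02
tool_pos: [0.6065, -0.2113, 0.3107]
eef_rot: [0.624, 0.781, -0.0, -0.001]
contact_force: [0.5, 1.1, 0.3]
opening: 1.001
finger_force: 0.0
clock: 3.4
tool_pos: [0.6162, -0.2265, 0.3069]
eef_rot: [0.625, 0.781, 0.0, -0.001]
contact_force: [0.6, 0.0, 1.1]
opening: 1.002
finger_force: 0.0
[ 0.61617358 -0.22645317  0.30690219] [ 0.17   0.677  0.22   1.383 -0.156  1.101  0.636] [(array([ 230,  145,   46,   83, 1710], dtype=int32), array([252.5, 186. ]))]
```

View pics/w1.png

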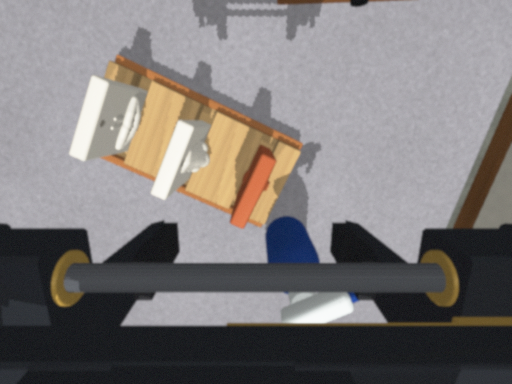

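The wrist view shows the rack's long axis sloping down to the right by about 27°. My yaw sign was wrong, and the cast's x axis is at about -12.5°. The cast's top is at (253,187) and the bottle head at (318,307).

```bash
cat >> h.py <<'E'
def wz(uv,z,c,T):
    W=T@c["tool_from_camera"];v=W[:3,:3]@F@np.linalg.inv(c["camera_matrix"])@[*uv,1];o=W[:3,3]
    return o+v*(z-o[2])/v[2]
def top(c,T):
    hsv=cv2.cvtColor(c["img"],cv2.COLOR_RGB2HSV);m=cv2.inRange(hsv,(0,110,100),(12,255,255))
    k,l,st,ce=cv2.connectedComponentsWithStats(m);i=1+np.argmax(st[1:,4])
    ct=cv2.findContours(np.uint8(l==i),0,2)[0][0]
    P3=np.array([wz(p,.142,c,T)[:2] for p in ct[:,0].astype(float)])
    (cx,cy),wh,an=cv2.minAreaRect(np.float32(P3*1000));return cx,cy,wh,an
E
python3 - <<'E'
from h import *
np.set_printoptions(precision=4,suppress=True)
c,T,s=pickle.load(open("w1.pkl","rb"))
print(top(c,T))
for p in[(282,308),(290,292),(340,290),(352,300),(350,315),(290,325)]:print(wz(p,.21,c,T))
E
python3 -m pendant '[[-1,[0,0,0],[0,0,8]],[-1,[0,0,0],[0,0,9]],[-1,[0,0,0],[0,0,8]],[-1,[0,0,0],[0,0,0]]]'; python3 w.py w2; python3 -c "
from h import *
c,T,s=pickle.load(open('w2.pkl','rb'));print(top(c,T),T.round(3))"
```

```text
(615.3031005859375, -237.94430541992188, (100.42794799804688, 30.384233474731445), 79.27996063232422)
[ 0.67   -0.3387  0.21  ]
[ 0.6733 -0.3186  0.21  ]
[ 0.722  -0.3052  0.21  ]
[ 0.7375 -0.3136  0.21  ]
[ 0.7409 -0.3312  0.21  ]
[ 0.6833 -0.3569  0.21  ]
clock: 3.95
tool_pos: [0.6168, -0.2265, 0.308]
eef_rot: [0.778, 0.628, 0.0, -0.0]
contact_force: [-0.1, 0.2, 0.4]
opening: 0.996
finger_force: 0.0
[ 0.61676415 -0.22647694  0.30802137] [ 0.108  0.689  0.345  1.385 -0.243  1.109  0.275] [(array([ 223,  144,   62,   85, 1667], dtype=int32), array([258.5, 185.9]))]
(624.5700073242188, -243.6448974609375, (98.99539184570312, 68.7523193359375), 56.404327392578125) [[ 0.212  0.977  0.     0.617]
 [ 0.977 -0.212  0.001 -0.226]
 [ 0.001 -0.    -1.     0.308]
 [ 0.     0.     0.     1.   ]]
```

```bash
python3 - <<'E'
import cv2
a=cv2.imread("pics/w2.png")[120:250,190:330];o=cv2.resize(a,None,fx=4,fy=4,interpolation=cv2.INTER_CUBIC);cv2.imwrite("pics/w2c.png",o)
E
```

```text
(no output)
```

View pics/w2c.png

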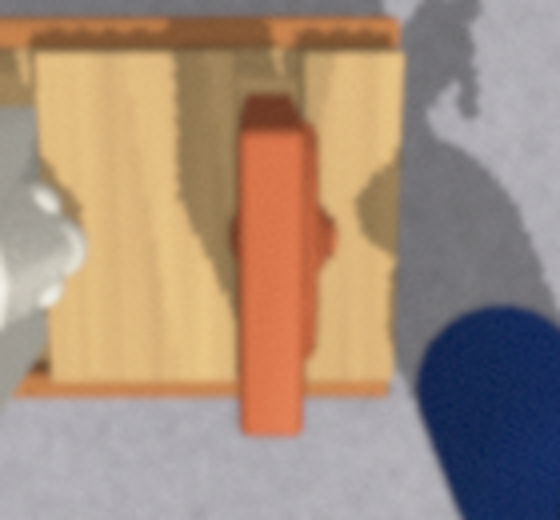

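The crop shows the cast's top face aligned with the tool, spanning crop columns 241–302 and rows 128–435. I'll cast those corners to z = 0.142.

```bash
python3 - <<'E'
from h import *
np.set_printoptions(precision=4,suppress=True)
c,T,s=pickle.load(open("w2.pkl","rb"))
P=np.array([wz(px(x,y,4,190,120),.142,c,T) for x,y in[(242,128),(303,128),(240,435),(302,435)]])
print(P,P.mean(0));print("tool offset mm",(P.mean(0)-T[:3,3])@T[:3,:3]*1e3,"target z .108:",T[2,3]-.108)
E
```

```text
[[ 0.6179 -0.1947  0.142 ]
 [ 0.6348 -0.1984  0.142 ]
 [ 0.5971 -0.2858  0.142 ]
 [ 0.6157 -0.2898  0.142 ]] [ 0.6164 -0.2422  0.142 ]
tool offset mm [-15.5348   2.9632 166.012 ] target z .108: 0.20002137130018555
```

```bash
python3 -m pendant '[[-0.3,[-3,3,20],[0,0,0]],[-0.3,[0,0,40],[0,0,0]],[-0.3,[0,0,40],[0,0,0]],[-0.3,[0,0,40],[0,0,0]],[-0.3,[0,0,30],[0,0,0]],[-0.3,[0,0,20],[0,0,0]],[-0.3,[0,0,10],[0,0,0]],[-0.3,[0,0,0],[0,0,0]]]' && python3 -m pendant '[[1,[0,0,0],[0,0,0]],[1,[0,0,0],[0,0,0]],[1,[0,0,0],[0,0,0]],[1,[0,0,0],[0,0,0]],[1,[0,0,0],[0,0,0]],[1,[0,0,0],[0,0,0]]]' 40
```

```text
clock: 5.0
tool_pos: [0.6192, -0.2318, 0.1078]
eef_rot: [0.779, 0.626, 0.0, -0.0]
contact_force: [-0.7, 0.4, 0.8]
opening: 0.652
finger_force: 0.0
clock: 5.75
tool_pos: [0.6193, -0.2319, 0.108]
eef_rot: [0.78, 0.626, 0.0, 0.0]
contact_force: [0.4, -0.4, 1.9]
opening: 0.221
finger_force: 40.0
```

```bash
python3 -m pendant '[[1,[0,0,-10],[0,0,0]],[1,[0,0,-20],[0,0,0]],[1,[0,0,-30],[0,0,0]],[1,[0,0,-40],[0,0,0]],[1,[0,0,-40],[0,0,0]],[1,[0,0,-40],[0,0,0]],[1,[0,0,-30],[0,0,0]],[1,[0,0,-10],[0,0,0]]]'
python3 - <<'E'
from h import *
from plant import r
np.set_printoptions(precision=4,suppress=True)
s=r.get_state();M=R.from_quat(s["eef_rot"]).as_matrix();p=s["tool_pos"]
sl,yw=.56,np.deg2rad(13.5)
h=np.array([np.cos(yw),np.sin(yw),0]);k=np.array([0,0,1])
x=h*np.sin(sl)+k*np.cos(sl);z=-h*np.cos(sl)+k*np.sin(sl);y=np.cross(z,x)
C=np.array([.696,.152,.128]);t=C+.165*z+.045*x
# cast centre in tool frame (z down): 31 mm beyond TCP, tool x -12.5
Mt=np.c_[y,x,-z];tcp=t-Mt@np.array([-.0125,0,.031])
print(p,tcp,"rel rot in tool",np.rad2deg(R.from_matrix(M.T@Mt).as_rotvec()),"shift tool",M.T@(tcp-p)*1e3)
# first waypoint: yaw only
print("centre",t,Mt)
E
```

```text
clock: 6.75
tool_pos: [0.6196, -0.2325, 0.3308]
eef_rot: [0.78, 0.626, 0.001, 0.002]
contact_force: [-0.8, -0.3, -3.1]
opening: 0.224
finger_force: 40.0
[ 0.6196 -0.2325  0.3308] [0.5549 0.131  0.2702] rel rot in tool [-56.6403  13.205  -23.6589] shift tool [ 340.9049 -142.0038   59.7488]
centre [0.5833 0.1249 0.2538] [[-0.2334  0.5165  0.8238]
 [ 0.9724  0.124   0.1978]
 [ 0.      0.8473 -0.5312]]
```

```bash
python3 -m pendant '[[1,[15,-14,-4],[0,0,0]],[1,[32,-30,-4],[0,0,0]],[1,[40,-38,-4],[0,0,0]],[1,[40,-38,-4],[0,0,0]],[1,[40,-38,-4],[0,0,0]],[1,[37,-36,-4],[0,0,0]],[1,[25,-23,-4],[0,0,0]],[1,[10,-10,-2],[0,0,0]]]' && python3 -m pendant '[[1,[0,0,0],[0,0,-8]],[1,[0,0,0],[0,0,-9]],[1,[0,0,0],[0,0,-9]],[1,[0,0,0],[-6,0,0]],[1,[0,0,0],[-8,0,0]],[1,[0,0,0],[-8,0,0]],[1,[0,0,0],[-8,0,0]],[1,[0,0,0],[0,0,0]]]'
cat > g.py <<'E'
from h import *
from plant import r
np.set_printoptions(precision=4,suppress=True)
s=r.get_state();M=R.from_quat(s["eef_rot"]).as_matrix();p=s["tool_pos"]
sl,yw=.56,np.deg2rad(13.5)
h=np.array([np.cos(yw),np.sin(yw),0]);k=np.array([0,0,1])
x=h*np.sin(sl)+k*np.cos(sl);z=-h*np.cos(sl)+k*np.sin(sl);y=np.cross(z,x)
C=np.array([.696,.152,.128])
Mt=np.c_[y,x,-z];off=np.array([-.0125,0,.031]);tcp=C+.165*z+.045*x-Mt@off
cc=p+M@off
print(p,tcp,"rot",np.rad2deg(R.from_matrix(M.T@Mt).as_rotvec()),"shift",M.T@(tcp-p)*1e3,"cast in copy xyz",np.c_[x,y,z].T@(cc-C)*1e3,"height",cc[2],"q",s["q"])
E
python3 g.py
```

```text
clock: 7.75
tool_pos: [0.4475, 0.0521, 0.3576]
eef_rot: [0.779, 0.627, -0.0, -0.001]
contact_force: [0.5, -0.6, -2.2]
opening: 0.222
finger_force: 40.0
clock: 8.75
tool_pos: [0.4454, 0.0485, 0.3557]
eef_rot: [0.599, 0.759, 0.201, 0.158]
contact_force: [-0.2, 0.0, -3.2]
opening: 0.223
finger_force: 40.0
[0.4454 0.0485 0.3557] [0.5549 0.131  0.2702] rot [-28.3243   0.0471  -0.1297] shift [ 54.7936  66.9572 136.3732] cast in copy xyz [ 35.922  -54.6092 320.616 ] height 0.328741903223838 q [-0.3291  0.1186  0.1509  2.3418 -0.2547  0.1718  0.289 ]
```

```bash
python3 -m pendant '[[1,[12,12,10],[0,0,0]],[1,[12,12,20],[0,0,0]],[1,[12,10,20],[0,0,0]],[1,[12,6,20],[0,0,0]],[1,[7,2,20],[0,0,0]],[1,[0,0,10],[0,0,0]]]'; python3 g.py
```

```text
clock: 9.5
tool_pos: [0.5245, 0.1267, 0.2984]
eef_rot: [0.598, 0.761, 0.199, 0.156]
contact_force: [-0.9, -0.7, -1.8]
opening: 0.222
finger_force: 40.0
[0.5245 0.1267 0.2984] [0.5549 0.131  0.2702] rot [-28.6242  -0.1599   0.0876] shift [-3.0197 12.8498 39.5455] cast in copy xyz [ 37.822    2.9725 209.6279] height 0.271396315855706 q [-0.5012  0.3604  0.2019  2.2373 -0.5834  0.0486  0.4839]
```

The last two tilt rows fall short because joint 6 is at its lower limit. I'll fit a simple kinematic model to the recorded states and check which branches reach the goal.

```bash
cat > fk.py <<'E'
from h import *
import itertools
from scipy.optimize import least_squares
lo=np.array([-3.01,-.46,-1.47,.13,-1,.04,-2.66]);hi=np.array([3.01,2.08,1.51,2.56,4.14,2.09,2.66])
def fk(q,sg,d,Re):
    M=np.eye(3);p=np.array([0,0,d[0]])
    for i in range(7):
        M=M@(R.from_euler('z',sg[0]*q[i]) if i%2==0 else R.from_euler('y',sg[1]*q[i])).as_matrix()
        if i==1:p=p+M@[d[4],0,d[1]]
        if i==3:p=p+M@[d[5],0,d[2]]
        if i==6:p=p+M@[d[6],0,d[3]]
    return p,M@Re
def load():
    return pickle.load(open("model.pkl","rb"))
E
python3 - <<'E'
from fk import *
from plant import r
S=[d["state"],pickle.load(open("w1.pkl","rb"))[2],pickle.load(open("w2.pkl","rb"))[2],r.get_state()]
S.append(dict(q=np.array([-0.3291,0.1186,0.1509,2.3418,-0.2547,0.1718,0.289]),tool_pos=np.array([0.4454,0.0485,0.3557]),eef_rot=np.array([0.599,0.759,0.201,0.158])))
best=None
for sg in itertools.product((1,-1),(1,-1)):
    def res(v):
        Re=R.from_rotvec(v[7:]).as_matrix();o=[]
        for s in S:
            p,M=fk(s["q"],sg,v[:7],Re);o+=[*(p-s["tool_pos"]),*(.3*(M-R.from_quat(s["eef_rot"]).as_matrix()).ravel())]
        return o
    for a in (0,1.57,3.14,-1.57):
        f=least_squares(res,[.34,.4,.4,.25,0,0,0,0,0,a])
        if best is None or f.cost<best[0]:best=(f.cost,sg,f.x,np.abs(f.fun).max())
print(best)
pickle.dump(best[1:3],open("model.pkl","wb"))
E
```

```text
(np.float64(0.0033585712852772227), (-1, 1), array([ 5.18518954e-01,  7.03896799e-01,  4.25408735e-01,  5.78764018e-01,
       -1.26027092e-01,  7.39822514e-02,  2.22229405e-02, -1.76604932e-04,
        2.66179657e-05,  1.57055952e+00]), np.float64(0.06365015784205127))
```

```bash
python3 - <<'E'
from fk import *
from plant import r
np.set_printoptions(precision=4,suppress=True)
S=[d["state"],pickle.load(open("w1.pkl","rb"))[2],pickle.load(open("w2.pkl","rb"))[2],r.get_state()]
S.append(dict(q=np.array([-0.3291,0.1186,0.1509,2.3418,-0.2547,0.1718,0.289]),tool_pos=np.array([0.4454,0.0485,0.3557]),eef_rot=np.array([0.599,0.759,0.201,0.158])))
Re=R.from_euler('z',90,degrees=True).as_matrix()
A=[];b=[]
for s in S:
    Ms=[np.eye(3)];q=s["q"]
    for i in range(7):Ms.append(Ms[-1]@(R.from_euler('z',-q[i]) if i%2==0 else R.from_euler('y',q[i])).as_matrix())
    print(np.rad2deg(R.from_matrix((Ms[7]@Re).T@R.from_quat(s["eef_rot"]).as_matrix()).magnitude()))
    # frames: base z; after j1: x,y ; j2: x,z ; j4: x,z ; j7: z
    A.append(np.c_[[0,0,1],Ms[2][:,2],Ms[4][:,2],Ms[7][:,2]]);b.append(s["tool_pos"])
    s["Ms"]=Ms
A0=np.vstack(A);b=np.hstack(b)
v,*_=np.linalg.lstsq(A0,b,rcond=None);print(v,(A0@v-b).reshape(-1,3))
A1=np.vstack([np.c_[a,s["Ms"][1][:,:1],s["Ms"][3][:,:1],s["Ms"][5][:,:1]] for a,s in zip(A,S)])
v,_,rk,sv=np.linalg.lstsq(A1,b,rcond=None);print(v,sv,(A1@v-b).reshape(-1,3))
E
```

```text
1.5909626782760328e-14
2.047382522000331e-14
2.62023153149211e-14
1.9146253907382127e-14
0.08200067523688588
[0.403  0.5183 0.3771 0.3215] [[-0.0516  0.0094  0.0091]
 [ 0.0108  0.0372  0.0071]
 [ 0.009   0.0329  0.0056]
 [-0.0166  0.0375 -0.0115]
 [ 0.0021  0.0456 -0.0102]]
[ 0.3244  0.6177  0.3755  0.3571 -0.1061  0.0245 -0.0519] [4.3844 3.7573 0.8963 0.7617 0.4702 0.2224 0.0738] [[-0.0614  0.0189 -0.002 ]
 [ 0.0053  0.0272  0.0024]
 [ 0.0022  0.0172  0.0008]
 [ 0.0026 -0.0004 -0.0105]
 [-0.0066  0.018   0.0093]]
```

```bash
python3 - <<'E'
from fk import *
from plant import r
np.set_printoptions(precision=4,suppress=True)
S=[d["state"],pickle.load(open("w1.pkl","rb"))[2],pickle.load(open("w2.pkl","rb"))[2],r.get_state()]
S.append(dict(q=np.array([-0.3291,0.1186,0.1509,2.3418,-0.2547,0.1718,0.289]),tool_pos=np.array([0.4454,0.0485,0.3557]),eef_rot=np.array([0.599,0.759,0.201,0.158])))
A=[];B=[]
for s in S:
    Ms=[np.eye(3)];q=s["q"]
    for i in range(7):Ms.append(Ms[-1]@(R.from_euler('z',-q[i]) if i%2==0 else R.from_euler('y',q[i])).as_matrix())
    z=[np.array([0,0,1]),Ms[2][:,2],Ms[4][:,2],Ms[7][:,2]]
    A.append(np.c_[tuple(z)+(Ms[1][:,0],Ms[1][:,1],Ms[3][:,1],Ms[5][:,1])])
A=np.vstack(A);b=np.hstack([s["tool_pos"] for s in S])
for cols in([0,1,2,3,5,6,7],range(8)):
    a=A[:,list(cols)];v,_,rk,sv=np.linalg.lstsq(a,b,rcond=None);print(v,sv,(a@v-b).reshape(-1,3)*1e3)
E
```

```text
[ 0.3469  0.5634  0.3448  0.326  -0.0188 -0.0269 -0.0003] [3.9476 3.7893 2.0659 0.7289 0.368  0.28   0.2121] [[ 0.0059 -0.0052 -0.0115]
 [-0.0013 -0.0122 -0.0018]
 [-0.0008 -0.0136  0.0008]
 [-0.0022 -0.0148 -0.0109]
 [-0.0084  0.0448  0.0234]]
[ 0.3468  0.5633  0.3448  0.326   0.0001 -0.0188 -0.027  -0.0003] [3.9513 3.8187 2.9786 0.7685 0.3934 0.3289 0.2544 0.1199] [[ 0.0153 -0.0089 -0.0102]
 [-0.0007 -0.0108 -0.0002]
 [ 0.0011 -0.009   0.004 ]
 [-0.0032 -0.0115 -0.0101]
 [-0.0067  0.0458  0.0165]]
```

The model fits to 0.05 mm. Now bounded IK from many starts.

```bash
cat > fk.py <<'E'
from h import *
from scipy.optimize import least_squares
lo=np.array([-3.01,-.46,-1.47,.13,-1,.04,-2.66])+.02;hi=np.array([3.01,2.08,1.51,2.56,4.14,2.09,2.66])-.02
def fk(q):
    Ms=[np.eye(3)]
    for i in range(7):Ms.append(Ms[-1]@(R.from_euler('z',-q[i]) if i%2==0 else R.from_euler('y',q[i])).as_matrix())
    p=np.array([0,0,.3468])+Ms[2][:,2]*.5633+Ms[4][:,2]*.3448+Ms[7][:,2]*.326-Ms[1][:,1]*.0188-Ms[3][:,1]*.027-Ms[5][:,1]*.0003
    return p,Ms[7]@R.from_euler('z',90,degrees=True).as_matrix()
def ik(tp,Mt,q0,w=0):
    def f(q):
        p,M=fk(q);return [*(p-tp),*(.3*R.from_matrix(Mt.T@M).as_rotvec()),*(w*(q-q0))]
    s=least_squares(f,np.clip(q0,lo+1e-3,hi-1e-3),bounds=(lo,hi),max_nfev=200);return s.x,np.linalg.norm(np.array(f(s.x))[:6])
off=np.array([-.0125,0,.031])
def goal(cx,cz,tilt=0,roll=0,cy=0):
    sl,yw=.56,np.deg2rad(13.5)
    h=np.array([np.cos(yw),np.sin(yw),0]);k=np.array([0,0,1])
    x=h*np.sin(sl)+k*np.cos(sl);z=-h*np.cos(sl)+k*np.sin(sl);y=np.cross(z,x)
    C=np.array([.696,.152,.128]);G=np.c_[y,x,-z]
    Mt=G@R.from_euler('xz',[tilt,roll],degrees=True).as_matrix()   # tilt>0: more upright
    return C+cz*z+cx*x+cy*y-Mt@off,Mt
E
cat > t.py <<'E'
from fk import *
from plant import r
np.set_printoptions(precision=2,suppress=True)
q0=r.get_state()["q"];rng=np.random.default_rng(0)
for cx,cz,ti in[(.045,.165,0),(.08,.18,0),(.045,.165,8),(.08,.2,8),(.1,.17,10),(.0,.17,10)]:
    t,M=goal(cx,cz,ti);sols=[]
    for k in range(25):
        q,e=ik(t,M,q0 if k==0 else rng.uniform(lo,hi))
        if e<1e-3:sols.append(q)
        if k==0:print(cx,cz,ti,"local",q,e)
    sols.sort(key=lambda q:np.abs(q-q0).max());print(len(sols));[print("  ",q) for q in sols[:4]]
E
python3 t.py
```

```text
0.045 0.165 0 local [-0.52  0.37  0.26  2.14 -0.98  0.06  0.89] 0.13787042787881423
0
0.08 0.18 0 local [-0.57  0.32  0.31  2.15 -0.98  0.06  0.89] 0.12017852566713956
0
0.045 0.165 8 local [-0.51  0.39  0.24  2.15 -0.98  0.06  0.89] 0.09898488525975643
14
   [ 0.34  0.8  -1.25  2.48  2.21  1.15 -2.23]
   [ 0.3   0.75 -1.15  2.48  2.27  1.09 -2.3 ]
   [ 0.29  0.74 -1.13  2.48  2.28  1.08 -2.31]
   [ 0.21  0.68 -0.97  2.49  2.37  0.99 -2.42]
0.08 0.2 8 local [-0.6   0.3   0.33  2.19 -0.98  0.06  0.89] 0.07896850942709542
22
   [ 0.43  0.68 -1.35  2.44  2.09  1.03 -2.14]
   [ 0.43  0.67 -1.33  2.44  2.1   1.02 -2.15]
   [ 0.42  0.66 -1.31  2.45  2.11  1.   -2.16]
   [ 0.36  0.6  -1.17  2.45  2.18  0.91 -2.25]
0.1 0.17 10 local [-0.54  0.35  0.28  2.12 -0.98  0.06  0.89] 0.06345932071133174
11
   [ 0.27  0.54 -0.95  2.32  2.2   0.71 -2.22]
   [ 0.19  0.5  -0.81  2.33  2.28  0.64 -2.32]
   [ 0.01  0.44 -0.54  2.33  2.47  0.55 -2.54]
   [-0.73  0.48  0.57  2.37  3.52  0.52  2.64]
0.0 0.17 10 local [-0.49  0.41  0.22  2.19 -0.98  0.06  0.89] 0.11016432591411757
0
```

```bash
cat > t2.py <<'E'
from fk import *
np.set_printoptions(precision=2,suppress=True)
seed=np.array([.1,.5,-.6,2.3,2.4,.7,-2.35])
for cx in(.06,.08,.1):
  for cz in(.17,.19,.21):
    for ti in(2,5,8):
      t,M=goal(cx,cz,ti);q,e=ik(t,M,seed);
      if e<1e-3:print(cx,cz,ti,q,fk(q)[0])
print("half-turn")
H=np.diag([-1.,-1,1])
for cx,cz,ti in[(.06,.17,5),(.08,.19,5),(.08,.19,8),(.1,.21,2)]:
    t,M=goal(cx,cz,ti)
    for s5 in(2.6,3.3):
        q,e=ik(t,M@H,np.array([-.3,.5,0,2.3,s5,.6,.4]));print(cx,cz,ti,q,e)
E
python3 t2.py
```

```text
0.06 0.17 5 [ 0.15  0.63 -0.85  2.51  2.48  1.   -2.55] [0.56 0.13 0.29]
0.06 0.17 8 [ 0.12  0.57 -0.76  2.46  2.47  0.84 -2.55] [0.56 0.13 0.29]
0.06 0.19 5 [ 0.28  0.68 -1.12  2.54  2.32  1.1  -2.4 ] [0.54 0.13 0.3 ]
0.06 0.19 8 [ 0.17  0.55 -0.84  2.49  2.42  0.86 -2.51] [0.54 0.13 0.3 ]
0.06 0.21 8 [ 0.22  0.53 -0.94  2.52  2.35  0.87 -2.48] [0.53 0.12 0.31]
0.08 0.17 2 [ 0.18  0.65 -0.91  2.51  2.48  1.06 -2.52] [0.57 0.13 0.3 ]
0.08 0.17 5 [ 0.14  0.58 -0.8   2.46  2.48  0.89 -2.54] [0.57 0.13 0.3 ]
0.08 0.17 8 [ 0.13  0.53 -0.75  2.41  2.44  0.76 -2.51] [0.57 0.13 0.31]
0.08 0.19 2 [ 0.29  0.68 -1.13  2.54  2.34  1.14 -2.4 ] [0.55 0.13 0.31]
0.08 0.19 5 [ 0.19  0.55 -0.88  2.49  2.43  0.9  -2.51] [0.55 0.13 0.32]
0.08 0.19 8 [ 0.14  0.49 -0.77  2.44  2.43  0.75 -2.51] [0.55 0.13 0.32]
0.08 0.21 5 [ 0.26  0.54 -1.    2.52  2.36  0.93 -2.46] [0.54 0.13 0.33]
0.08 0.21 8 [ 0.17  0.45 -0.81  2.47  2.4   0.74 -2.51] [0.54 0.13 0.33]
0.1 0.17 2 [ 0.15  0.57 -0.8   2.46  2.52  0.93 -2.56] [0.58 0.14 0.32]
0.1 0.17 5 [ 0.14  0.53 -0.77  2.41  2.47  0.8  -2.52] [0.58 0.14 0.32]
0.1 0.1
[... 430 characters left out ...]
.21 8 [ 0.16  0.41 -0.76  2.42  2.39  0.64 -2.48] [0.55 0.13 0.34]
half-turn
0.06 0.17 5 [-0.21  0.54 -0.26  2.53  2.83  0.88  0.19] 7.989765725423033e-13
0.06 0.17 5 [-0.2   0.55 -0.27  2.53  2.82  0.88  0.2 ] 7.250272737998356e-11
0.08 0.19 5 [-0.27  0.46 -0.15  2.51  2.88  0.77  0.14] 3.7083951528972016e-10
0.08 0.19 5 [-0.22  0.46 -0.23  2.51  2.83  0.77  0.19] 1.1760834684316846e-08
0.08 0.19 8 [-0.3   0.42 -0.1   2.46  2.89  0.63  0.14] 2.208885075688943e-08
0.08 0.19 8 [-0.28  0.42 -0.13  2.46  2.87  0.63  0.16] 3.428390015065306e-10
0.1 0.21 2 [-0.24  0.41 -0.22  2.54  2.84  0.8   0.17] 8.636087738121608e-12
0.1 0.21 2 [-0.18  0.41 -0.3   2.54  2.79  0.81  0.22] 1.823389913199983e-11
```

The goal is reachable only with the wrist flipped (q5 about 2.4, q7 about -2.5). So I'll back off and circle the tool axis around the forearm axis to flip it. First the retreat, then planning rows from the actual joints.

```bash
python3 -m pendant '[[1,[0,0,-15],[3,0,0]],[1,[0,0,-20],[5,0,0]],[1,[0,0,-20],[5,0,0]],[1,[0,0,-20],[5,0,0]],[1,[0,0,0],[0,0,0]]]'
cat > pl.py <<'E'
from fk import *
from plant import r
import sys
np.set_printoptions(precision=2,suppress=True)
# args: dq5 total, q6 target, rows ; pure wrist motion from the actual joints; then simulated min-norm tracking
d5,t6,d7,n=float(sys.argv[1]),float(sys.argv[2]),float(sys.argv[3]),int(sys.argv[4])
s=r.get_state();q=s["q"].copy();print("q",q,"clk",s["clock"]);qs=q.copy();p,M=fk(q)
for i in range(n):
    q=q.copy();q[4]+=d5/n;q[6]+=d7/n;q[5]+=(t6-s["q"][5])/n
    p2,M2=fk(q);print((M.T@(p2-p)*1e3).round(1).tolist(),np.rad2deg(R.from_matrix(M.T@M2).as_rotvec()).round(1).tolist(),"cast",fk(q)[0]+M2@off)
    qs,e=ik(p2,M2,qs,1e-3);p,M=p2,M2
print("sim",qs,"plan",q)
E
python3 pl.py 1.2 .35 -1.2 8
```

```text
clock: 10.12
tool_pos: [0.4974, 0.1185, 0.3699]
eef_rot: [0.615, 0.782, 0.079, 0.064]
contact_force: [0.0, 1.2, -3.7]
opening: 0.223
finger_force: 40.0
q [-0.85  0.35  0.73  1.91 -0.35  0.78  0.29] clk 10.125
[-36.6, 9.2, -2.2] [-1.7, -6.4, 2.3] cast [0.52 0.07 0.35]
[-32.8, 14.8, -2.0] [-2.7, -5.7, 2.0] cast [0.54 0.04 0.36]
[-28.1, 19.5, -1.8] [-3.5, -4.9, 1.7] cast [0.57 0.01 0.37]
[-22.8, 23.1, -1.6] [-4.1, -4.0, 1.5] cast [ 0.59 -0.01  0.39]
[-16.9, 25.4, -1.5] [-4.5, -2.9, 1.2] cast [ 0.61 -0.02  0.41]
[-10.9, 26.6, -1.3] [-4.7, -1.9, 1.0] cast [ 0.64 -0.03  0.43]
[-4.9, 26.4, -1.1] [-4.7, -0.8, 0.8] cast [ 0.66 -0.03  0.45]
[0.8, 25.1, -1.0] [-4.4, 0.2, 0.6] cast [ 0.68 -0.02  0.46]
sim [-1.06  0.49  1.16  1.92 -0.12  0.22  0.02] plan [-0.85  0.35  0.73  1.91  0.85  0.35 -0.91]
```

```bash
cat > sim.py <<'E'
from fk import *
from plant import r
np.set_printoptions(precision=2,suppress=True)
s=r.get_state();q0=s["q"]
seed=np.array([.1,.5,-.6,2.3,2.4,.7,-2.35])
for cx,cz,ti,ro in[(.1,.19,8,0),(.1,.19,8,6),(.1,.19,8,-6)]:
    t,M=goal(cx,cz,ti,ro);qg,e=ik(t,M,seed,1e-4);print("goal",qg,e)
    for bump in(-.3,0,.3,.6):
        qs=q0.copy();n=32;out=[]
        for i in range(1,n+1):
            a=i/n;q=q0*(1-a)+qg*a;q[5]+=bump*4*a*(1-a);q[5]=max(q[5],.06)
            p2,M2=fk(q);qs,e=ik(p2,M2,qs,1e-3)
            if i%8==0:out.append((qs.round(2).tolist(),round(e,4)))
        print(bump,*out,sep="\n   ")
E
python3 sim.py
```

```text
goal [ 0.13  0.45 -0.72  2.39  2.41  0.65 -2.49] 1.504492218157926e-08
-0.3
   ([-0.92, 0.48, 0.89, 2.05, -0.23, 0.48, 0.19], np.float64(0.0))
   ([-0.86, 0.51, 0.78, 2.17, -0.26, 0.18, 0.21], np.float64(0.0))
   ([-0.8, 0.47, 0.67, 2.22, -0.98, 0.06, 0.92], np.float64(0.0203))
   ([-0.58, 0.31, 0.32, 2.15, -0.98, 0.06, 0.89], np.float64(0.071))
0
   ([-0.96, 0.51, 0.97, 2.05, -0.11, 0.68, 0.12], np.float64(0.0))
   ([-0.99, 0.63, 1.09, 2.18, -0.05, 0.3, 0.06], np.float64(0.0))
   ([-0.97, 0.58, 0.99, 2.2, -0.98, 0.06, 0.91], np.float64(0.0272))
   ([-0.58, 0.31, 0.32, 2.15, -0.98, 0.06, 0.89], np.float64(0.071))
0.3
   ([-0.97, 0.53, 1.01, 2.05, 0.0, 0.88, 0.06], np.float64(0.0))
   ([-1.04, 0.74, 1.28, 2.18, 0.19, 0.42, -0.11], np.float64(0.0))
   ([-0.81, 0.5, 0.68, 2.3, 2.02, 0.43, -2.12], np.float64(0.0))
   ([-0.0, 0.41, -0.52, 2.4, 2.55, 0.6, -2.64], np.float64(0.0))
0.6
   ([-0.98, 0.54, 1.03, 2.05, 0.11, 1.08, 0.01], np.float64(0.0))
   ([-1.06, 0.81, 1.38, 2.18, 0.48, 0.57, -0.33], np.float64(0.0))
   ([-0.92, 0.57, 0.91, 2.31, 2.04, 0.5, -2.15], np.float64(0.0))
   ([-0.0,
[... 1664 characters left out ...]
, 0.3, 0.07], np.float64(0.0))
   ([-0.68, 0.45, 0.45, 2.3, 1.99, 0.35, -2.01], np.float64(0.0))
   ([-0.13, 0.4, -0.35, 2.41, 2.63, 0.58, -2.64], np.float64(0.0))
0.3
   ([-0.98, 0.53, 1.01, 2.05, 0.01, 0.88, 0.07], np.float64(0.0))
   ([-1.05, 0.74, 1.28, 2.18, 0.23, 0.43, -0.1], np.float64(0.0))
   ([-0.83, 0.5, 0.71, 2.31, 2.02, 0.43, -2.06], np.float64(0.0))
   ([-0.13, 0.4, -0.35, 2.41, 2.63, 0.58, -2.64], np.float64(0.0))
0.6
   ([-0.98, 0.53, 1.03, 2.05, 0.11, 1.08, 0.02], np.float64(0.0))
   ([-1.07, 0.8, 1.37, 2.18, 0.52, 0.58, -0.32], np.float64(0.0))
   ([-0.95, 0.58, 0.94, 2.31, 2.04, 0.5, -2.1], np.float64(0.0))
   ([-0.13, 0.4, -0.35, 2.41, 2.63, 0.58, -2.64], np.float64(0.0))
```

```bash
cat > mk.py <<'E'
from fk import *
from plant import r
q0=r.get_state()["q"]
t,M=goal(.1,.19,8,-4);qg,e=ik(t,M,np.array([.1,.5,-.6,2.3,2.4,.7,-2.35]),1e-4);W=[]
for i in range(1,33):
    a=i/32;a=a-.04*np.sin(2*np.pi*a);q=q0*(1-a)+qg*a;q[5]+=.5*4*a*(1-a);W.append(fk(q))
pickle.dump(W,open("W.pkl","wb"))
E
cat > rows.py <<'E'
from fk import *
from plant import r
import sys
np.set_printoptions(precision=3,suppress=True)
a,n=int(sys.argv[1]),int(sys.argv[2]);W=pickle.load(open("W.pkl","rb"))
s=r.get_state();p,M=fk(s["q"]);print("q",s["q"],s["clock"])
cr=np.array([[x,y,z] for x in(-.06,.035) for y in(-.025,.025) for z in(-.034,.096)])
gb=np.array([[x,y,z] for x in(-.04,.04) for y in(-.094,.094) for z in(-.064,-.2)])
for p2,M2 in W[a:a+n]:
    c=p2+M2@off;k=p2+cr@M2.T;g=p2+gb@M2.T
    print((M.T@(p2-p)*1e3).round().astype(int).tolist(),np.rad2deg(R.from_matrix(M.T@M2).as_rotvec()).round().astype(int).tolist(),"c",c,"low",k[:,2].min().round(3),g[:,2].min().round(3));p,M=p2,M2
E
python3 mk.py; python3 rows.py 0 32
```

```text
q [-0.846  0.353  0.729  1.914 -0.348  0.781  0.292] 10.125
[-7, -25, 5] [4, -1, 1] c [0.483 0.094 0.329] low 0.26 0.41
[-9, -24, 5] [4, -2, 1] c [0.461 0.078 0.321] low 0.252 0.407
[-11, -22, 6] [4, -2, 1] c [0.44  0.061 0.315] low 0.246 0.405
[-13, -21, 6] [4, -3, 1] c [0.42  0.042 0.312] low 0.239 0.393
[-15, -19, 6] [3, -3, 1] c [0.402 0.021 0.31 ] low 0.235 0.382
[-18, -17, 6] [3, -3, 1] c [ 0.386 -0.001  0.311] low 0.233 0.374
[-20, -15, 6] [3, -4, 1] c [ 0.372 -0.025  0.314] low 0.234 0.368
[-21, -12, 6] [2, -4, 1] c [ 0.361 -0.049  0.32 ] low 0.238 0.364
[-23, -8, 6] [1, -5, 1] c [ 0.354 -0.074  0.327] low 0.244 0.363
[-23, -4, 6] [1, -5, 2] c [ 0.351 -0.099  0.336] low 0.252 0.365
[-23, 0, 6] [0, -5, 2] c [ 0.353 -0.123  0.347] low 0.263 0.369
[-22, 5, 5] [-1, -5, 2] c [ 0.359 -0.146  0.357] low 0.274 0.375
[-20, 10, 5] [-2, -4, 2] c [ 0.371 -0.166  0.368] low 0.287 0.383
[-17, 14, 4] [-3, -4, 2] c [ 0.387 -0.182  0.379] low 0.3 0.392
[-13, 18, 4] [-4, -3, 2] c [ 0.407 -0.195  0.388] low 0.311 0.399
[-9, 22, 3] [-5, -2, 2] c [ 0.431 -0.202  0.395] low 0.317 0.394
[-3, 24, 2]
[... 298 characters left out ...]
0.319 0.358
[20, 19, -2] [-4, 4, 2] c [ 0.582 -0.142  0.392] low 0.315 0.35
[23, 16, -3] [-4, 4, 2] c [ 0.599 -0.118  0.385] low 0.309 0.342
[25, 13, -3] [-3, 5, 2] c [ 0.613 -0.091  0.378] low 0.302 0.335
[26, 10, -3] [-3, 5, 2] c [ 0.622 -0.063  0.37 ] low 0.295 0.328
[27, 7, -4] [-2, 5, 2] c [ 0.628 -0.034  0.362] low 0.288 0.322
[27, 4, -4] [-1, 5, 1] c [ 0.63  -0.006  0.354] low 0.281 0.316
[27, 1, -4] [-1, 5, 1] c [0.629 0.023 0.345] low 0.275 0.312
[26, -1, -4] [0, 5, 1] c [0.624 0.05  0.337] low 0.268 0.308
[26, -4, -4] [0, 5, 1] c [0.616 0.077 0.329] low 0.262 0.305
[25, -6, -4] [0, 5, 1] c [0.605 0.102 0.321] low 0.256 0.302
[25, -8, -4] [1, 5, 1] c [0.591 0.127 0.314] low 0.25 0.3
```

```bash
python3 -m pendant '[[1,[-7,-25,5],[4,-1,1]],[1,[-9,-24,5],[4,-2,1]],[1,[-11,-22,6],[4,-2,1]],[1,[-13,-21,6],[4,-3,1]],[1,[-15,-19,6],[3,-3,1]],[1,[-18,-17,6],[3,-3,1]],[1,[-20,-15,6],[3,-4,1]],[1,[-21,-12,6],[2,-4,1]]]' ; python3 rows.py 8 8
```

```text
clock: 11.12
tool_pos: [0.3606, -0.0249, 0.3405]
eef_rot: [0.658, 0.717, -0.223, 0.06]
contact_force: [-0.4, 0.2, -3.6]
opening: 0.222
finger_force: 40.0
q [-0.948  0.503  0.954  2.028  0.005  1.039  0.073] 11.125
[-24, -4, 3] [0, -5, 2] c [ 0.354 -0.074  0.327] low 0.244 0.363
[-23, -4, 6] [1, -5, 2] c [ 0.351 -0.099  0.336] low 0.252 0.365
[-23, 0, 6] [0, -5, 2] c [ 0.353 -0.123  0.347] low 0.263 0.369
[-22, 5, 5] [-1, -5, 2] c [ 0.359 -0.146  0.357] low 0.274 0.375
[-20, 10, 5] [-2, -4, 2] c [ 0.371 -0.166  0.368] low 0.287 0.383
[-17, 14, 4] [-3, -4, 2] c [ 0.387 -0.182  0.379] low 0.3 0.392
[-13, 18, 4] [-4, -3, 2] c [ 0.407 -0.195  0.388] low 0.311 0.399
[-9, 22, 3] [-5, -2, 2] c [ 0.431 -0.202  0.395] low 0.317 0.394
```

```bash
python3 -m pendant '[[1,[-24,-4,3],[0,-5,2]],[1,[-23,-4,6],[1,-5,2]],[1,[-23,0,6],[0,-5,2]],[1,[-22,5,5],[-1,-5,2]],[1,[-20,10,5],[-2,-4,2]],[1,[-17,14,4],[-3,-4,2]],[1,[-13,18,4],[-4,-3,2]],[1,[-9,22,3],[-5,-2,2]]]' ; python3 rows.py 16 8
```

```text
clock: 12.12
tool_pos: [0.4277, -0.1683, 0.3999]
eef_rot: [0.625, 0.614, -0.305, 0.372]
contact_force: [-0.5, -0.1, -3.5]
opening: 0.221
finger_force: 40.0
q [-1.06   0.794  1.333  2.18   0.431  0.538 -0.287] 12.125
[-6, 25, 2] [-6, 0, 2] c [ 0.456 -0.205  0.4  ] low 0.322 0.389
[2, 25, 1] [-5, 0, 2] c [ 0.483 -0.202  0.402] low 0.324 0.382
[7, 25, 0] [-5, 1, 2] c [ 0.511 -0.194  0.403] low 0.325 0.375
[12, 24, -1] [-5, 2, 2] c [ 0.537 -0.181  0.401] low 0.323 0.367
[17, 22, -1] [-5, 3, 2] c [ 0.56  -0.164  0.397] low 0.319 0.358
[20, 19, -2] [-4, 4, 2] c [ 0.582 -0.142  0.392] low 0.315 0.35
[23, 16, -3] [-4, 4, 2] c [ 0.599 -0.118  0.385] low 0.309 0.342
[25, 13, -3] [-3, 5, 2] c [ 0.613 -0.091  0.378] low 0.302 0.335
```

Tracking matches the simulation, so I'll continue.

```bash
python3 -m pendant '[[1,[-6,25,2],[-6,0,2]],[1,[2,25,1],[-5,0,2]],[1,[7,25,0],[-5,1,2]],[1,[12,24,-1],[-5,2,2]],[1,[17,22,-1],[-5,3,2]],[1,[20,19,-2],[-4,4,2]],[1,[23,16,-3],[-4,4,2]],[1,[25,13,-3],[-3,5,2]]]' ; python3 rows.py 24 8
```

```text
clock: 13.12
tool_pos: [0.5432, -0.1243, 0.3904]
eef_rot: [0.602, 0.641, -0.085, 0.469]
contact_force: [-0.1, -1.0, -4.1]
opening: 0.22
finger_force: 40.0
q [-1.046  0.721  1.249  2.253  1.522  0.141 -1.534] 13.125
[75, 66, -23] [-17, 14, 7] c [ 0.622 -0.063  0.37 ] low 0.295 0.328
[27, 7, -4] [-2, 5, 2] c [ 0.628 -0.034  0.362] low 0.288 0.322
[27, 4, -4] [-1, 5, 1] c [ 0.63  -0.006  0.354] low 0.281 0.316
[27, 1, -4] [-1, 5, 1] c [0.629 0.023 0.345] low 0.275 0.312
[26, -1, -4] [0, 5, 1] c [0.624 0.05  0.337] low 0.268 0.308
[26, -4, -4] [0, 5, 1] c [0.616 0.077 0.329] low 0.262 0.305
[25, -6, -4] [0, 5, 1] c [0.605 0.102 0.321] low 0.256 0.302
[25, -8, -4] [1, 5, 1] c [0.591 0.127 0.314] low 0.25 0.3
```

```bash
python3 -m pendant '[[1,[17,16,-6],[-4,3,2]],[1,[17,16,-6],[-4,3,2]],[1,[17,16,-6],[-4,3,2]],[1,[17,16,-6],[-4,4,2]],[1,[13,4,-2],[-1,2,1]],[1,[13,3,-2],[-1,2,1]]]' ; python3 rows.py 25 8
```

```text
clock: 13.88
tool_pos: [0.5898, -0.0261, 0.3873]
eef_rot: [0.583, 0.656, 0.123, 0.463]
contact_force: [-0.6, -0.6, -2.5]
opening: 0.221
finger_force: 40.0
q [-0.829  0.437  0.637  2.335  2.21   0.51  -2.332] 13.875
[19, 3, 14] [-3, 3, -1] c [ 0.628 -0.034  0.362] low 0.288 0.322
[27, 4, -4] [-1, 5, 1] c [ 0.63  -0.006  0.354] low 0.281 0.316
[27, 1, -4] [-1, 5, 1] c [0.629 0.023 0.345] low 0.275 0.312
[26, -1, -4] [0, 5, 1] c [0.624 0.05  0.337] low 0.268 0.308
[26, -4, -4] [0, 5, 1] c [0.616 0.077 0.329] low 0.262 0.305
[25, -6, -4] [0, 5, 1] c [0.605 0.102 0.321] low 0.256 0.302
[25, -8, -4] [1, 5, 1] c [0.591 0.127 0.314] low 0.25 0.3
```

Flipped. Now finishing the approach; the lowest point stays well above the board.

```bash
python3 -m pendant '[[1,[19,3,14],[-3,3,-1]],[1,[27,4,-4],[-1,5,1]],[1,[27,1,-4],[-1,5,1]],[1,[26,-1,-4],[0,5,1]],[1,[26,-4,-4],[0,5,1]],[1,[13,-3,-2],[0,2.5,0.5]],[1,[0,0,0],[0,0,0]]]' ; python3 rows.py 30 2; sed -i 's/sl,yw/sl,yw/' g.py; python3 g.py
```

```text
clock: 14.75
tool_pos: [0.5828, 0.0977, 0.3397]
eef_rot: [0.537, 0.723, 0.285, 0.327]
contact_force: [0.6, -0.9, -2.0]
opening: 0.219
finger_force: 40.0
q [-0.273  0.394 -0.135  2.393  2.618  0.589 -2.642] 14.75
[15, 1, -3] [0, 2, 2] c [0.605 0.102 0.321] low 0.256 0.302
[25, -8, -4] [1, 5, 1] c [0.591 0.127 0.314] low 0.25 0.3
[0.5828 0.0977 0.3397] [0.5549 0.131  0.2702] rot [-7.273   6.6452  7.0481] shift [ 49.4865 -60.8639  23.63  ] cast in copy xyz [112.0634 -42.5247 187.2911] height 0.32243274381091014 q [-0.2727  0.3943 -0.1351  2.3929  2.6182  0.589  -2.6419]
```

```bash
cat > fin.py <<'E'
from fk import *
from plant import r
np.set_printoptions(precision=2,suppress=True)
q0=r.get_state()["q"];p,M=fk(q0)
for cx,cz,ti,ro in[(.08,.18,8,-4),(.08,.18,5,-4),(.08,.18,8,-2),(.07,.18,7,-3)]:
    t,Mt=goal(cx,cz,ti,ro);q,e=ik(t,Mt,q0,1e-3);print(cx,cz,ti,ro,q,round(e,5),"shift",M.T@(t-p)*1e3,"rot",np.rad2deg(R.from_matrix(M.T@Mt).as_rotvec()))
t,Mt=goal(.08,.18,7,-4)
print("even row of 10 (world-straight): ")
from scipy.spatial.transform import Slerp
S=Slerp([0,1],R.from_matrix([M,Mt]));a,A=p,M
for i in range(1,11):
    b=p+(t-p)*i/10;B=S(i/10).as_matrix();print((A.T@(b-a)*1e3).round(1).tolist(),np.rad2deg(R.from_matrix(A.T@B).as_rotvec()).round(2).tolist());a,A=b,B
E
python3 fin.py
```

```text
0.08 0.18 8 -4 [-0.06  0.47 -0.47  2.44  2.6   0.69 -2.64] 1e-05 shift [ 43.31 -24.75   4.49] rot [0.49 6.58 2.6 ]
0.08 0.18 5 -4 [-0.01  0.51 -0.57  2.49  2.61  0.83 -2.64] 1e-05 shift [ 43.39 -26.37   4.51] rot [-2.5   6.51  2.77]
0.08 0.18 8 -2 [-0.02  0.47 -0.53  2.44  2.58  0.69 -2.64] 1e-05 shift [ 43.13 -24.33   4.45] rot [0.6  6.85 4.58]
0.07 0.18 7 -3 [-0.01  0.51 -0.56  2.48  2.59  0.79 -2.64] 1e-05 shift [ 44.55 -34.92   5.66] rot [-0.45  6.68  3.65]
even row of 10 (world-straight): 
[4.3, -2.5, 0.4] [-0.05, 0.66, 0.27]
[4.3, -2.5, 0.5] [-0.05, 0.66, 0.27]
[4.3, -2.6, 0.5] [-0.05, 0.66, 0.27]
[4.3, -2.6, 0.6] [-0.05, 0.66, 0.27]
[4.3, -2.6, 0.6] [-0.05, 0.66, 0.27]
[4.2, -2.6, 0.7] [-0.05, 0.66, 0.27]
[4.2, -2.7, 0.7] [-0.05, 0.66, 0.27]
[4.2, -2.7, 0.8] [-0.05, 0.66, 0.27]
[4.2, -2.7, 0.8] [-0.05, 0.66, 0.27]
[4.2, -2.7, 0.9] [-0.05, 0.66, 0.27]
```

```bash
python3 -m pendant '[[1,[4,-2.5,0.5],[0,0.7,0.3]],[1,[6,-4,0.6],[0,0.9,0.4]],[1,[6,-4,0.6],[0,0.9,0.4]],[1,[6,-4,0.6],[0,0.9,0.4]],[1,[6,-4,0.7],[0,0.9,0.4]],[1,[6,-4,0.8],[0,0.9,0.4]],[1,[5,-3,0.8],[0,0.9,0.3]],[1,[3.5,-1,0.8],[0,0.5,0.1]]]';  python3 -m pendant '[[1,[0,0,0],[0,0,0]],[1,[0,0,0],[0,0,0]]]'; python3 g.py; python3 fin.py | sed -n 1,4p
python3 - <<'E'
from plant import cams
import cv2,numpy as np
a=cams.snapshot("scene")["img"][110:270,230:390,::-1];b=cams.snapshot("side")["img"][60:220,180:340,::-1]
cv2.imwrite("pics/f1.png",cv2.resize(np.hstack([a,b]),None,fx=2.5,fy=2.5,interpolation=cv2.INTER_CUBIC))
E
```

```text
clock: 15.75
tool_pos: [0.5621, 0.1331, 0.3114]
eef_rot: [0.537, 0.728, 0.323, 0.279]
contact_force: [0.4, 0.2, -2.4]
opening: 0.222
finger_force: 40.0
clock: 16.0
tool_pos: [0.5624, 0.1335, 0.3125]
eef_rot: [0.536, 0.728, 0.324, 0.28]
contact_force: [0.4, -0.5, -3.3]
opening: 0.22
finger_force: 40.0
[0.5624 0.1335 0.3125] [0.5549 0.131  0.2702] rot [-7.2407  0.2866  4.0228] shift [  2.1649 -37.6304  20.6533] cast in copy xyz [ 81.9673   0.395  180.9985] height 0.29359112453640046 q [-0.0539  0.4696 -0.4846  2.4482  2.606   0.7156 -2.6449]
0.08 0.18 8 -4 [-0.06  0.47 -0.48  2.44  2.6   0.69 -2.64] 0.0 shift [-0.16 -1.22  1.18] rot [0.76 0.04 0.03]
0.08 0.18 5 -4 [-0.01  0.51 -0.57  2.49  2.61  0.83 -2.64] 0.0 shift [-0.16 -2.84  1.2 ] rot [-2.24  0.03  0.03]
0.08 0.18 8 -2 [-0.02  0.47 -0.53  2.44  2.58  0.69 -2.64] 0.0 shift [-0.32 -0.79  1.13] rot [0.76 0.3  2.01]
0.07 0.18 7 -3 [-0.01  0.51 -0.56  2.48  2.59  0.79 -2.64] 0.0 shift [  0.48 -11.44   2.41] rot [-0.24  0.16  1.02]
```

View pics/f1.png

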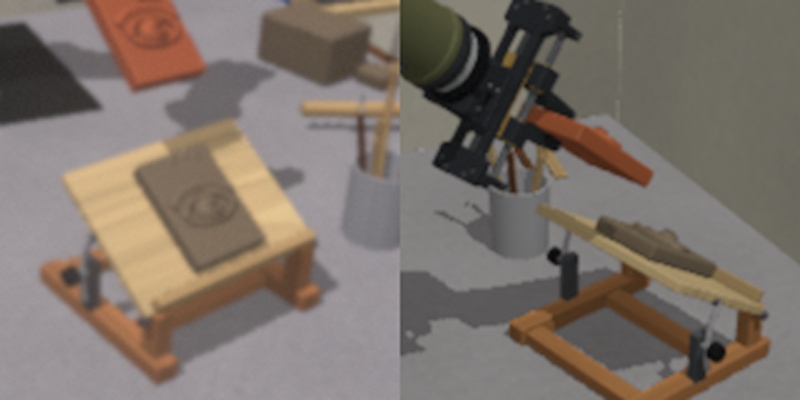

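The cast is held face up and same way up, parallel to the copy and past its upper edge. In the crop it spans (90–205, 0–85) on the left and (530–650, 110–185) on the right. One small trim toward the ideal, then settle and hand in if it checks out.

```bash
python3 -m pendant '[[1,[0,-2,0.5],[-0.5,0,0.5]],[1,[0,-3,0.5],[-0.5,0,0.5]],[1,[0.3,-3,0.5],[-0.5,0,0.5]],[1,[0,0,0],[0,0,0]],[1,[0,0,0],[0,0,0]],[1,[0,0,0],[0,0,0]],[1,[0,0,0],[0,0,0]],[1,[0,0,0],[0,0,0]]]'; python3 g.py; python3 -c "
from plant import r
s=r.get_state();print(abs(s['qd']).max())"
```

```text
clock: 17.1
tool_pos: [0.5586, 0.1326, 0.3055]
eef_rot: [0.542, 0.716, 0.337, 0.282]
contact_force: [-1.0, 0.2, -2.3]
opening: 0.224
finger_force: 40.0
[0.5586 0.1326 0.3055] [0.5549 0.131  0.2702] rot [-5.7088  0.2993  2.5258] shift [  0.8008 -30.3404  18.4355] cast in copy xyz [ 74.5012   0.4462 180.5177] height 0.28701000140362576 q [ 0.0047  0.5173 -0.5928  2.4891  2.5828  0.8346 -2.6456]
0.0020754696331531015
```

```bash
python3 -c "
from plant import r
print(r.finish_job())"
```

```text
the job is handed in; nothing more can be done
None
```

I handed the job in at about 17 s, with the eye cast held steady past the copy's upper edge. By my own measurements its centre is about 180 mm up the slope, 75 mm above the copy's mid-plane and under 1 mm sideways, tilted within about 6°; the hand-in returned no verdict.

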